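# Close up the adapter row and set its keeper

## Task

The inspected tube adapters are to be secured on their slotted rail: with a fingertip behind the last adapter, and touching none of the others, push the whole row along as one train until the first stands against the end stop. Then push the keeper by its pin, round across the slot behind the row until it meets its rest. Only push: lift no adapter, keep the row together, and leave the things lying on the bench where they are.

Things in the scene. Friction and masses are not known exactly. Their poses are not given: they have to be found in the camera images.
- rail: fixed aluminium rail on the bench: two level bars, each 18 mm wide, a 30 mm slot between them, tops 95 mm above the bench. Origin on the bench under the slot's centre line; x along the slot to the end stop, z up. Bars run from x = -190 mm (open end, nothing in the way) to the stop's face at x = +150 mm. The end stop is an upright plate 66 mm wide rising 22 mm above the bars.
- stop_face (a point): point on the face of the end stop that the first adapter comes to rest against: on the slot's centre line, 9 mm above the bars' top.
- keeper (a joint): angle of the keeper, a level flat blackened steel arm turning about an upright pivot beside the slot. 0 = parked, pointing from the pivot 205 deg counter-clockwise (seen from above) from the rail's +x: back towards the open end and outward. Grows as the arm turns clockwise; 2.007 = at its rest, square across the slot along the rail's +y. Stays where it is left.
- keeper_pivot (a point): the keeper's pivot axis at the height of the bars' top, in the rail's frame at x = -39 mm, y = -44 mm; screw head 16 mm across, 11 mm high. The arm is 10 mm wide, reaches 64 mm from the pivot and passes 2 to 6 mm above the bars; at rest its front edge is 4 mm behind the last adapter of a row pushed home; an adapter in its way blocks it.
- keeper_pin (a point): top centre of the keeper's finger pin, by which it is pushed: an upright blackened pin 10 mm in diameter, 60 mm from the pivot, standing from 6 to 32 mm above the bars' top. Turning takes about 0.5 N here.
- adapter1: first of five like adapters, nearest the end stop: white acetal, about 65 g, loose, hanging in the slot by its head, a disc 36 mm in diameter and 18 mm high lying on the bars; below it a sleeve 27 mm in diameter, 65 mm long; 17 mm bore in the top. Origin on its axis at the head's underside, 95 mm above the bench; z up. Pushed home, its axis is 18 mm from the stop's face.
- adapter2: second of the row, same shape and origin as the first.
- adapter3: third of the row, same shape and origin as the first.
- adapter4: fourth of the row, same shape and origin as the first.
- adapter5: last of the row, nearest the open end, the one to push on; same shape and origin as the first. The five start touching one another, 50 to 110 mm short of the end stop, and slide with light friction (1 to 4 N for the row). With the row home its axis is at x = -12 mm in the rail's frame.
- loupe: loose bystander: black inspection loupe with a green glass lens on top, 44 mm across, 50 mm tall; origin under its centre on the bench.
- hex_key: loose bystander: black steel hex key, L-shaped, 116 by 40 mm, 6 mm thick, lying on the bench; origin at its middle, on the bench.
- dish: loose bystander: shallow white porcelain dish, 90 mm across, 24 mm high; origin under its centre on the bench.
- seal_a: loose bystander: orange silicone bucket seal, a flat ring 48 mm across, 36 mm hole, 5 mm thick, lying on the bench; origin under its centre.
- seal_b: loose bystander: a second seal like the first.
- clamp: fixed: cast iron bench clamp with a T-bar screw, gripping a silver fixed-angle rotor 160 mm across; 164 mm high, footprint about 160 by 330 mm; origin on the bench under the rotor's axis. Not part of the work.
Not all that is in view belongs to the job. What is shaped like the adapter3 but blue, pink or purple is not meant.

How it is judged:
By the outcome, as a careful person would: the job done as asked, in the order asked, and still so for the second after the job is handed in, with the robot touching nothing.
It also fails if it takes over 48 s, if anything falls off the work surface, if the arm or the gripper's body presses on something with over 40 N, if the wrist force passes 120 N, or if a joint passes its speed limit or range.

## Robot

A 7-joint arm with a two-finger parallel gripper is mounted at the origin on the work surface. World frame = base frame: x ahead of the robot, y to its left, z up, the work surface at z = 0. Lengths are in mm, angles in rad, forces in N, time in s.
With the tool pointing down it reaches from about 400 to 850 mm from the base axis. Payload 6.9 kg.
Tool frame: the origin (TCP) lies midway between the tips of the shut fingers; the grasp point (between the pads) lies 19 mm behind it; z points along the fingers, x is the direction in which the jaws open and shut, and the axes are right-handed (so a half turn about z gives the same grasp; the last joint's range is limited). The gripper opens to 85 mm and grips with 20 to 120 N. Pads are 22 mm wide; open, the fingers measure 114 mm over their backs; the gripper's body (76 mm by 85 mm) begins 54 mm behind the grasp point. The pads swing forward as they close: fully open they stand 13 mm farther back than shut.
Start: joints at [1.264, 0.507, -0.238, 1.5, 0.126, 1.149, -0.155], TCP at [250.705, -572.502, 231.275] pointing down, gripper open.
Joint ranges: [-3.08, 3.08], [-0.24, 2.05], [-1.43, 1.35], [0, 2.5], [-1.52, 4.66], [0.17, 1.96], [-2.89, 2.89]. Speed limits (rad/s): [2.39, 2.39, 3.14, 3.14, 3.14, 3.14, 3.14].

## Interface

Orientations are given as a unit quaternion [w, x, y, z].
In Python, from station import * gives the robot as it stands.
- The arm moves only by the tool move_arm, never from a script. Its argument "commands" is a list of rows, each a list of 3 entries, a list of its own where there are three numbers: the opening, from 0 (shut) to 1 (fully open), then the shift along the tool's x, y, z in mm, then the turn about the tool's z in rad. A call has 1 to 8 rows; each row shifts and turns the commanded pose from where the row before left it, along the tool's axes as they then stand; what a row does not reach is not made up. A row lasts 1/8 s, in which the tool goes at most 62.5 mm and 10.7 degrees, less where a joint would pass 70% of its speed; a pose out of reach is approached as far as the arm can. A call with a gripper value outside its range is refused whole. The fingers move at their own pace and stop on an object; "newtons" is the grip in N (left out, the last holds). Time passes only in rows, so rows that do not move let the fingers close. It gives the time, the measured TCP pose, the force and the opening at its end, in the units of the state.
- sense(): the state, without advancing time (a new reading comes with each control period).
- camera(name): name is "scene" or "top"; returns the picture (480x640x3 uint8, blue, green, red); there is no depth.
- get_calibration(name): a dict with "fx", "fy", "cx", "cy" (pixels), "k1" (the pictures are not rectified: a ray, as slopes to the right and down, at radius r is drawn at 1 + k1 r^2 times it, then the intrinsics apply), "eye" and "orientation" of the camera in the world. Camera axes: x right, y down, z forward; pixel columns grow to the right and rows downward; lengths in mm; the calibration is good to about 2 mm. A picture is of the moment at which its call begins. get_calibration takes no time and is no camera call.
- finish_job(): hands the job in, once; it reports no verdict.
The state is a dict: "t": time; "q": joint angles; "joint_velocities": joint speeds; "joint_torque": joint torques, N m; "position": TCP position; "ee_rot": TCP orientation; "ft_force": force on the tool from outside, world axes, zero at the start; "torque": the same for the moment, N m; "width": opening from 0.0 (shut) to 1.0 (fully open).
Only numpy, scipy, OpenCV 4.12 (cv2) and the standard library are available. Lean on these libraries where they do the work, as an engineer would, in place of code of your own. Each camera call takes 0.05 s, during which the arm holds its last target.

## Working session

There is one attempt and no reset: what is moved stays moved. The work goes in short steps, Python scripts to look and compute and a tool call to move; the robot and the scene stay as the last step left them, time stands still between calls to the robot, and variables do not carry over. Pictures are saved under pics/ and viewed, and the job is handed in when it is done.

Besides the shell and the picture viewer there is one more tool, called after ">>>" by a JSON object that holds its "api" and its "payload", one argument or row to a line. move_arm: Moves the arm, as the interface text tells. Its arguments: {"type":"object","properties":{"commands":{"type":"array"},"newtons":{"type":"number"}},"required":["commands"]}

```bash
mkdir -p pics
python3 - <<'E'
from station import *
import cv2
for n in("scene","top"):
    cv2.imwrite(f"pics/{n}0.png",camera(n)); print(n,get_calibration(n))
print(sense())
E
```

```text
scene {'fx': 521.3913998264389, 'fy': 521.3913998264389, 'cx': 314.4776049905246, 'cy': 243.86038365134695, 'k1': -0.030359471179520148, 'eye': array([1147.49812604, -565.16740489,  751.87982346]), 'orientation': array([-0.43650119,  0.83714131,  0.28836959, -0.15970005])}
top {'fx': 437.19089048783945, 'fy': 437.19089048783945, 'cx': 319.5786069882803, 'cy': 234.49394731410624, 'k1': -0.02399952444500599, 'eye': array([ 351.47266405,  128.40293294, 1064.65117459]), 'orientation': array([-0.08611766,  0.70620571, -0.69787697,  0.08261348])}
{'t': 0.1, 'q': array([ 1.26350962,  0.50826675, -0.23751197,  1.50102595,  0.12570941,
        1.14890819, -0.15480633]), 'joint_velocities': array([-3.43291819e-04, -1.48189789e-03,  1.47827156e-03, -1.67644183e-03,
        4.49531416e-04, -2.19916626e-05, -6.05335813e-04]), 'joint_torque': array([-4.43772267e-03, -6.21830750e+01, -2.19399534e+00, -2.50201678e+01,
        1.26634483e-02,  7.90354097e-03,  5.35468723e-05]), 'position': array([ 250.4667962 , -572.12738935,  230.51025264]), 'ee_rot': array([-4.23691948e-04,  8.37004994e-01, -5.47194649e-01, -6.90342028e-04]), 'ft_force': array([-0.62638834,  0.43546626, -0.30947958]), 'torque': array([-0.00499778,  0.008621  ,  0.02475475]), 'width': 1.0018164190695737}
```

View pics/scene0.png

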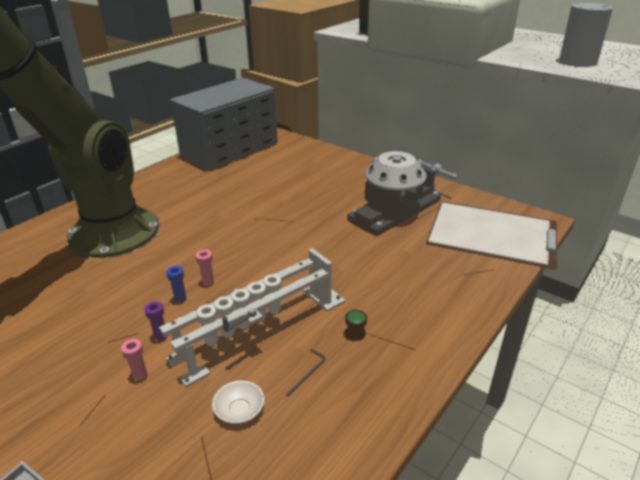

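View pics/top0.png

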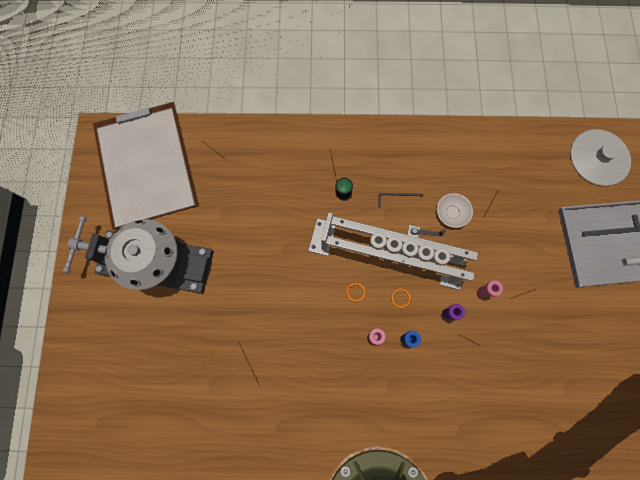

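Run:
```python
import cv2
im=cv2.imread("pics/top0.png")[200:300,300:490]
cv2.imwrite("pics/tc.png",cv2.resize(im,None,fx=4.2,fy=4.2,interpolation=cv2.INTER_CUBIC))
im=cv2.imread("pics/scene0.png")[240:390,150:350]
cv2.imwrite("pics/sc.png",cv2.resize(im,None,fx=4,fy=4,interpolation=cv2.INTER_CUBIC))
```

```text
(no output)
```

View pics/tc.png

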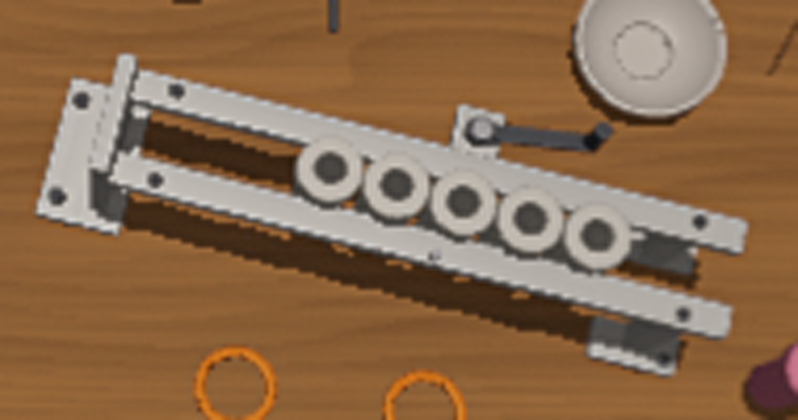

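View pics/sc.png

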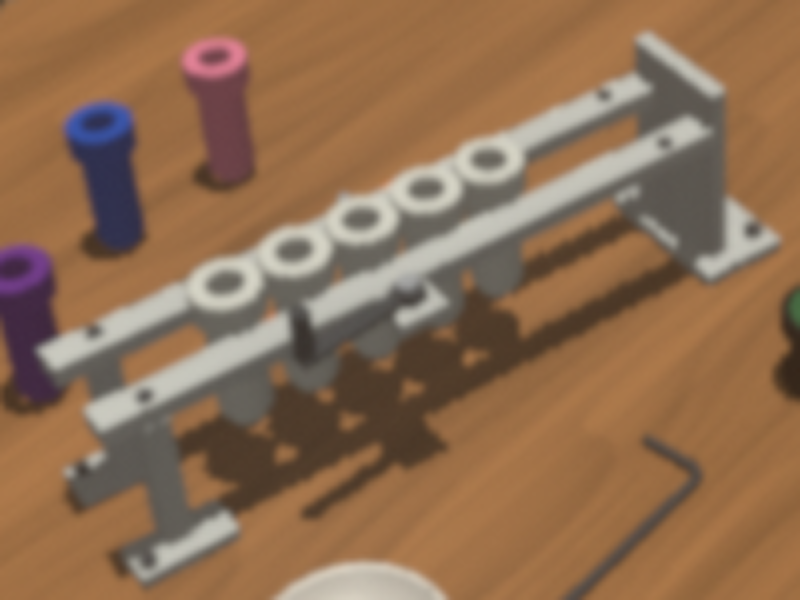

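```bash
cat > h.py <<'E'
import numpy as np, cv2
from scipy.spatial.transform import Rotation as R
from station import *
def ray(n,p):
    c=get_calibration(n); K=np.array([[c['fx'],0,c['cx']],[0,c['fy'],c['cy']],[0,0,1]])
    u=cv2.undistortPoints(np.array([[p]],float),K,np.array([c['k1'],0,0,0,0]))[0,0]
    w,x,y,z=c['orientation']
    return c['eye'],R.from_quat([x,y,z,w]).apply([u[0],u[1],1])
def plane(n,p,z):
    e,d=ray(n,p); return (e+d*(z-e[2])/d[2])[:2]
def proj(n,P):
    c=get_calibration(n); w,x,y,z=c['orientation']
    q=R.from_quat([x,y,z,w]).inv().apply(np.array(P)-c['eye']); s=q[:2]/q[2]; s=s*(1+c['k1']*(s@s))
    return np.array([c['fx']*s[0]+c['cx'],c['fy']*s[1]+c['cy']])
E
python3 - <<'E'
from h import *
T=lambda x,y:((x+.5)/4.2-.5+300,(y+.5)/4.2-.5+200)
S=lambda x,y:((x+.5)/4-.5+150,(y+.5)/4-.5+240)
tops=[plane("top",T(*p),113) for p in[(330,169),(397,185),(463,202),(530,219),(597,236)]]
sc=[plane("scene",S(*p),113) for p in[(489,161),(428,189),(361,220),(294,251),(226,285)]]
print(np.round(tops,1),np.round(sc,1))
d=tops[0]-tops[4];print(np.linalg.norm(d),np.degrees(np.arctan2(d[1],d[0])))
d=sc[0]-sc[4];print(np.linalg.norm(d),np.degrees(np.arctan2(d[1],d[0])))
for nm,p in dict(ur1=(746,220),ur2=(741,250),lr1=(733,308),lr2=(727,338)).items(): print(nm,plane("top",T(*p),95))
for nm,p in dict(ul1=(138,73),ul2=(130,103),ll1=(119,152),ll2=(112,183)).items(): print(nm,plane("top",T(*p),95))
print("stop top",plane("top",T(126,56),117),plane("top",T(102,168),117))
print("stop top sc",plane("scene",S(640,37),117),plane("scene",S(722,92),117))
print("piv",plane("top",T(481,130),106),plane("scene",S(408,288),106))
print("pin",plane("top",T(603,131),127),plane("scene",S(300,309),127))
print("dish",plane("top",(455,210),24))
E
```

```text
[[ 572.7    3.5]
 [ 564.4  -31.9]
 [ 555.5  -66.6]
 [ 546.7 -101.8]
 [ 538.  -136.8]] [[ 574.3    5.1]
 [ 565.5  -28.9]
 [ 556.2  -65.1]
 [ 547.3 -100.1]
 [ 539.8 -135.6]]
144.52835311547517 76.11088537645279
144.92506036630198 76.23112346050914
ur1 [ 551.17060393 -222.87289156]
ur2 [ 534.69809977 -218.98300822]
lr1 [ 503.22228629 -212.45431302]
lr2 [ 487.11451256 -208.12878768]
ul1 [629.74887886 105.49487621]
ul2 [612.65075377 109.77820165]
ll1 [585.03046061 115.57780714]
ll2 [567.74048136 119.22995022]
stop top [632.8641243  112.51569166] [570.91146707 124.80494833]
stop top sc [570.60650826 128.03132611] [634.42414479 115.46098874]
piv [596.79943164 -79.20764552] [601.60380448 -80.81910708]
pin [ 591.62265365 -139.06807184] [ 591.09586671 -135.64606487]
dish [ 671.76536219 -200.85668359]
```

>>> {"api": "move_arm", "payload": {
  "commands": [
    [0,[-15,-25,0],0],
    [0,[-30,-50,0],0],
    [0,[-30,-50,0],0],
    [0,[-30,-50,0],0],
    [0,[-30,-50,0],0],
    [0,[-30,-50,0],0],
    [0,[-30,-50,0],0],
    [0,[-15,-25,0],0]
  ],
  "newtons": 30
}}

```text
t: 1.1
position: [488.8, -236.0, 231.2]
ee_rot: [-0.001, 0.838, -0.545, -0.0]
ft_force: [-0.0, -0.7, 0.5]
width: 0.005
```

>>> {"api": "move_arm", "payload": {
  "commands": [
    [0,[0,0,0],-0.15],
    [0,[0,0,0],-0.15],
    [0,[0,0,0],-0.15],
    [0,[0,0,0],-0.15],
    [0,[0,0,0],-0.15],
    [0,[0,0,0],-0.15],
    [0,[0,0,0],0]
  ]
}}

```text
t: 1.98
position: [486.8, -239.8, 230.9]
ee_rot: [-0.0, 0.992, -0.129, -0.0]
ft_force: [-0.6, -0.3, -0.5]
width: 0.001
```

```bash
cat >> h.py <<'E'
O=np.array([564.3,-31.1]); A=np.radians(76.2); u=np.array([np.cos(A),np.sin(A)]); v=np.array([-u[1],u[0]])
def st():
    s=sense(); w,x,y,z=s['ee_rot']; r=R.from_quat([x,y,z,w]).as_matrix(); d=s['position'][:2]-O
    print('t',round(s['t'],2),'pos',s['position'].round(1),'rail',(d@u).round(1),(d@v).round(1),'xang',np.degrees(np.arctan2(r[1,0],r[0,0])).round(1),'tz',r[:,2].round(3),'F',s['ft_force'].round(1),'w',round(s['width'],2),'q7',s['q'][6].round(2))
    return s,r
def totool(r,D): return (r.T@np.array(D)).round(1)
def railworld(x,y,z): return np.array([*(O+x*u+y*v),z])
E
python3 - <<'E'
from h import *
s,r=st()
print(totool(r,railworld(-160,0,130)-s['position']))
cv2.imwrite("pics/top1.png",camera("top"));cv2.imwrite("pics/scene1.png",camera("scene"))
E
```

```text
t 1.98 pos [ 486.8 -239.8  230.9] rail -221.2 25.5 xang -14.8 tz [-0.001  0.001 -1.   ] F [-0.6 -0.3 -0.5] w 0.0 q7 -0.1
[ 24.5 -61.6 100.9]
```

>>> {"api": "move_arm", "payload": {
  "commands": [
    [0,[8,-20,0],0],
    [0,[8,-20,0],0],
    [0,[8,-20,20],0],
    [0,[0,0,40],-0.02],
    [0,[0,0,20],0],
    [0,[0,0,10],0],
    [0,[0,0,0],0]
  ]
}}

```text
t: 2.95
position: [525.5, -187.8, 141.1]
ee_rot: [-0.0, 0.993, -0.119, -0.0]
ft_force: [0.7, 1.8, 0.2]
width: 0.003
```

Run:
```python
from h import *
s,r=st()
a=camera("top");b=camera("scene")
for n,im,x,y in(("top",a,300,190),("scene",b,120,230)):
    c=cv2.resize(im[y:y+130,x:x+200],None,fx=4,fy=4,interpolation=cv2.INTER_CUBIC)
    for P in [railworld(150,0,95),railworld(0,0,95),railworld(-190,0,95),railworld(-190,33,95),railworld(150,-33,95),railworld(-39,-44,106),s['position']]:
        p=(proj(n,P)-[x,y]+.5)*4-.5
        cv2.circle(c,tuple(int(round(k)) for k in p),3,(0,0,255),-1)
    cv2.imwrite(f"pics/{n}2.png",c)
```

```text
t 2.95 pos [ 525.5 -187.8  141.1] rail -161.4 0.3 xang -13.7 tz [-0.001  0.    -1.   ] F [0.7 1.8 0.2] w 0.0 q7 -0.27
```

View pics/top2.png

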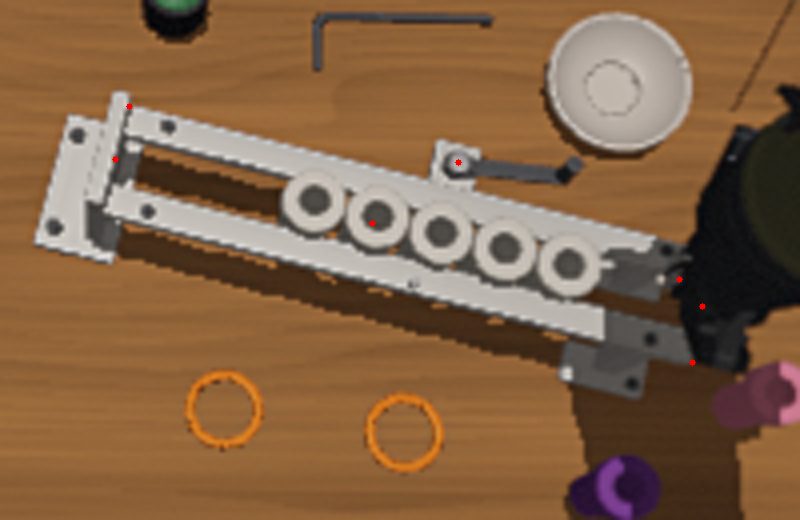

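View pics/scene2.png

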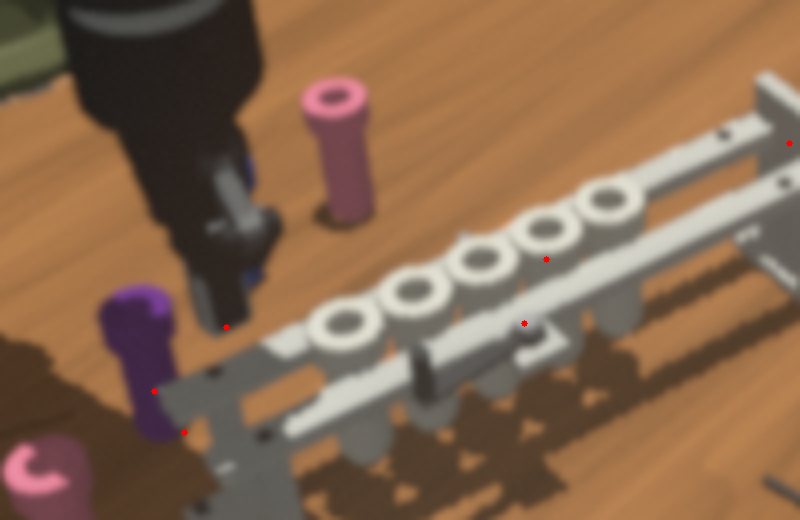

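>>> {"api": "move_arm", "payload": {
  "commands": [
    [0,[0,0,18],0],
    [0,[0,0,14],0],
    [0,[0,0,7],0],
    [0,[0,0,0],0],
    [0,[0,-6,0],0],
    [0,[0,-6,0],0],
    [0,[0,0,0],0]
  ]
}}

```text
t: 3.92
position: [528.9, -175.2, 102.7]
ee_rot: [-0.0, 0.993, -0.118, 0.0]
ft_force: [-1.2, -1.1, 0.4]
width: -0.001
```

Run:
```python
from h import *
s,r=st()
print(totool(r,railworld(-45,0,103)-s['position']))
```

```text
t 3.92 pos [ 528.9 -175.2  102.7] rail -148.4 0.0 xang -13.6 tz [ 0.001  0.    -1.   ] F [-1.2 -1.1  0.4] w -0.0 q7 -0.32
[   0.5 -103.4   -0.3]
```

>>> {"api": "move_arm", "payload": {
  "commands": [
    [0,[0,-2,0],0],
    [0,[0,-3,0],0],
    [0,[0,-3,0],0],
    [0,[0,-3,0],0],
    [0,[0,-4,0],0],
    [0,[0,-4,0],0],
    [0,[0,-4,0],0],
    [0,[0,-4,0],0]
  ]
}}

```text
t: 4.92
position: [534.8, -149.8, 102.3]
ee_rot: [0.0, 0.993, -0.119, -0.0]
ft_force: [0.1, -2.2, 0.6]
width: 0.003
```

Run:
```python
from h import *
s,r=st()
a=camera("top");b=camera("scene")
for n,im,x,y in(("top",a,300,190),("scene",b,120,230)):
    cv2.imwrite(f"pics/{n}3.png",cv2.resize(im[y:y+130,x:x+200],None,fx=4,fy=4,interpolation=cv2.INTER_CUBIC))
```

```text
t 4.92 pos [ 534.8 -149.8  102.3] rail -122.3 0.4 xang -13.6 tz [-0. -0. -1.] F [ 0.1 -2.2  0.6] w 0.0 q7 -0.37
```

View pics/top3.png

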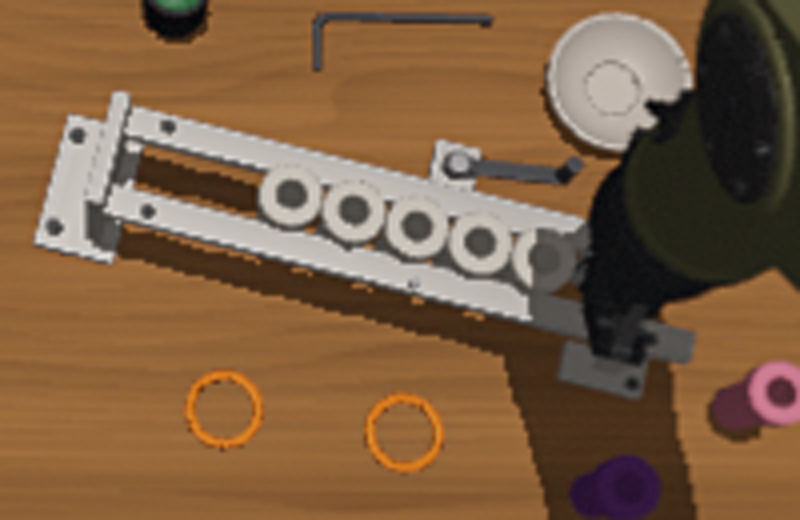

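View pics/scene3.png

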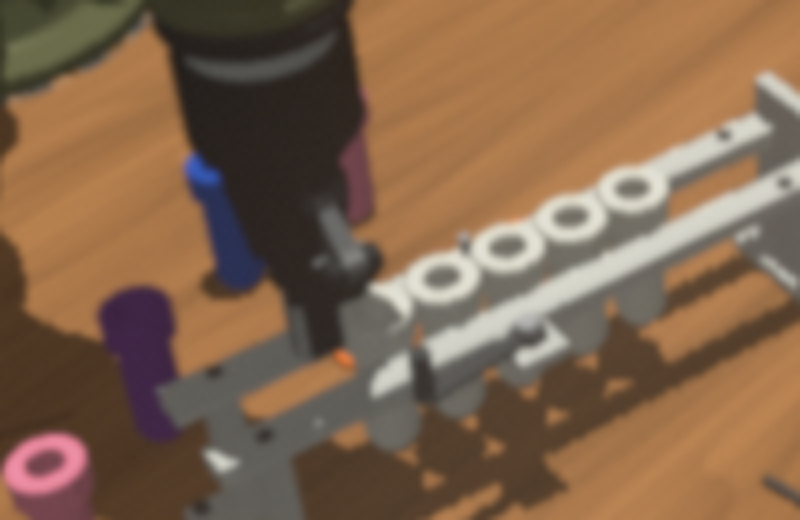

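>>> {"api": "move_arm", "payload": {
  "commands": [
    [0,[0,-4,0],0],
    [0,[0,-5,0],0],
    [0,[0,-5,0],0],
    [0,[0,-5,0],0],
    [0,[0,-5,0],0],
    [0,[0,-5,0],0],
    [0,[0,-5,0],0],
    [0,[0,-4,0],0]
  ]
}}

```text
t: 6.02
position: [543.8, -112.6, 102.3]
ee_rot: [-0.0, 0.993, -0.119, -0.0]
ft_force: [-0.2, -2.1, 0.1]
width: -0.0
```

>>> {"api": "move_arm", "payload": {
  "commands": [
    [0,[0,-4,0],0],
    [0,[0,-5,0],0],
    [0,[0,-5,0],0],
    [0,[0,-5,0],0],
    [0,[0,-4,0],0],
    [0,[0,-4,0],0],
    [0,[0,-3,0],0],
    [0,[0,-2,0],0]
  ]
}}

```text
t: 7.02
position: [551.4, -81.8, 102.3]
ee_rot: [-0.0, 0.993, -0.119, 0.0]
ft_force: [0.5, -3.6, 0.6]
width: 0.0
```

Run:
```python
from h import *
s,r=st()
a=camera("top");b=camera("scene")
for n,im,x,y in(("top",a,300,190),("scene",b,160,210)):
    cv2.imwrite(f"pics/{n}4.png",cv2.resize(im[y:y+130,x:x+200],None,fx=4,fy=4,interpolation=cv2.INTER_CUBIC))
```

```text
t 7.03 pos [551.4 -81.8 102.3] rail -52.3 0.5 xang -13.6 tz [ 0.  0. -1.] F [ 0.5 -3.6  0.6] w 0.0 q7 -0.49
```

View pics/top4.png

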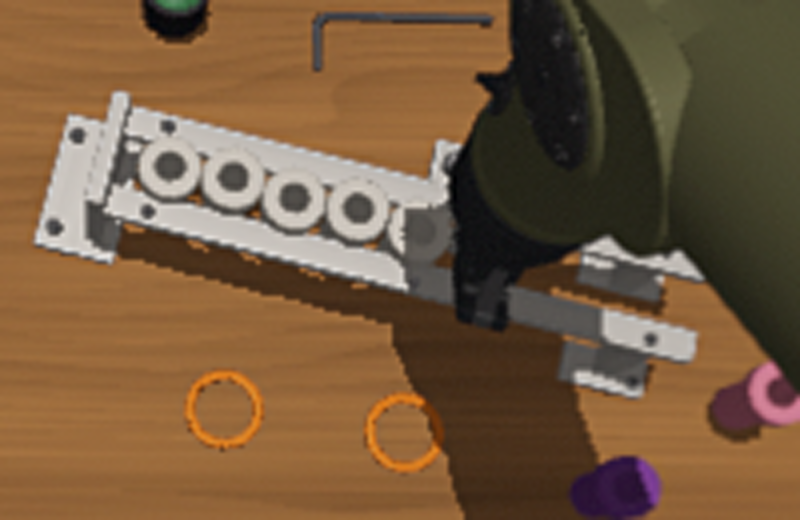

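View pics/scene4.png

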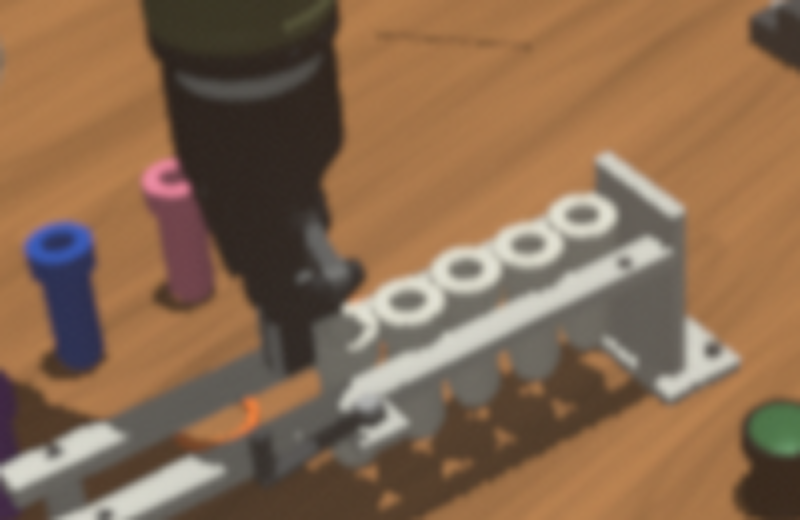

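>>> {"api": "move_arm", "payload": {
  "commands": [
    [0,[0,-2,0],0],
    [0,[0,-2,0],0],
    [0,[0,-2,0],0],
    [0,[0,-1.5,0],0],
    [0,[0,-1,0],0],
    [0,[0,-1,0],0],
    [0,[0,-0.5,0],0]
  ]
}}

```text
t: 8.0
position: [554.5, -73.2, 102.7]
ee_rot: [0.0, 0.993, -0.119, 0.001]
ft_force: [1.2, -5.5, 2.4]
width: 0.0
```

>>> {"api": "move_arm", "payload": {
  "commands": [
    [0,[0,-0.5,0],0],
    [0,[0,-0.5,0],0]
  ]
}}

```text
t: 8.25
position: [554.7, -72.3, 102.7]
ee_rot: [0.001, 0.993, -0.119, 0.001]
ft_force: [2.4, -6.6, 2.9]
width: -0.001
```

Run:
```python
from h import *
s,r=st()
```

```text
t 8.25 pos [554.7 -72.3 102.7] rail -42.3 -0.5 xang -13.7 tz [ 0.002 -0.001 -1.   ] F [ 2.4 -6.6  2.9] w -0.0 q7 -0.51
```

>>> {"api": "move_arm", "payload": {
  "commands": [
    [0,[0,-0.5,0],0],
    [0,[0,-0.5,0],0],
    [0,[0,0,0],0]
  ]
}}

```text
t: 8.62
position: [554.9, -71.2, 102.7]
ee_rot: [0.0, 0.993, -0.119, 0.001]
ft_force: [1.8, -6.5, 2.7]
width: 0.002
```

Run:
```python
from h import *
s,r=st()
a=camera("top");b=camera("scene")
for n,im,x,y in(("top",a,300,190),("scene",b,160,210)):
    cv2.imwrite(f"pics/{n}5.png",cv2.resize(im[y:y+130,x:x+200],None,fx=4,fy=4,interpolation=cv2.INTER_CUBIC))
```

```text
t 8.62 pos [554.9 -71.2 102.7] rail -41.2 -0.4 xang -13.7 tz [ 0.002 -0.001 -1.   ] F [ 1.8 -6.5  2.7] w 0.0 q7 -0.51
```

View pics/top5.png

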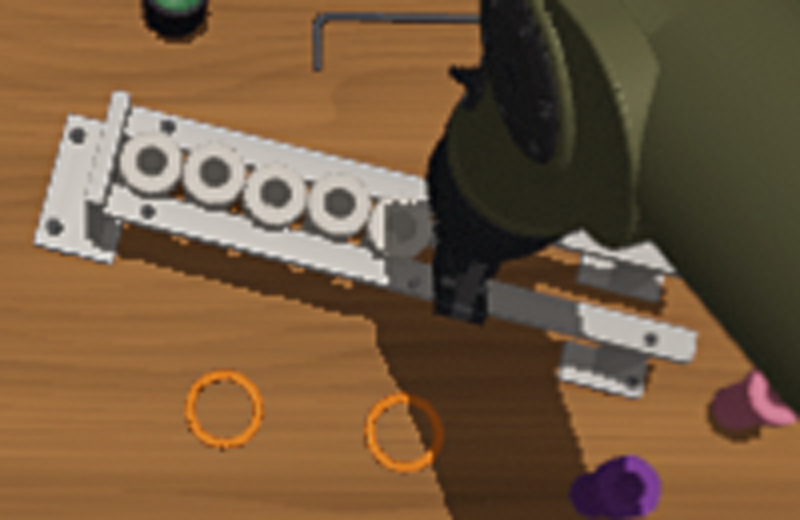

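View pics/scene5.png

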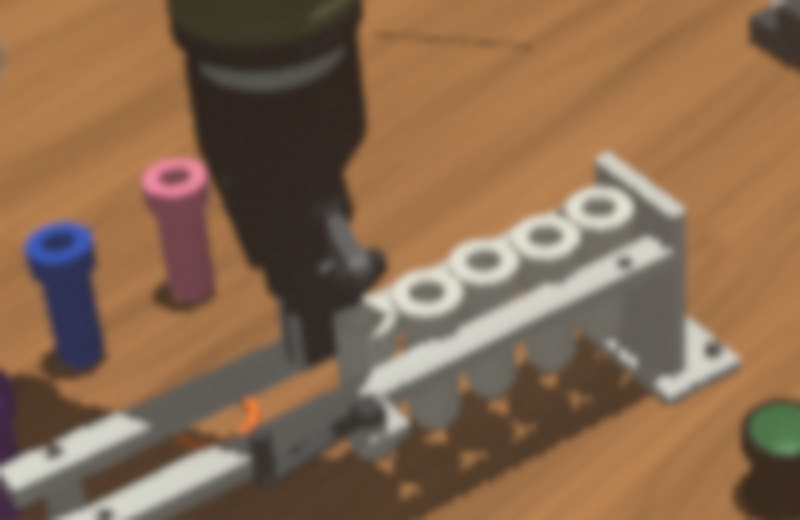

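>>> {"api": "move_arm", "payload": {
  "commands": [
    [0,[0,-0.5,0],0],
    [0,[0,-0.5,0],0],
    [0,[0,0,0],0]
  ]
}}

```text
t: 9.1
position: [555.2, -70.3, 102.7]
ee_rot: [0.0, 0.993, -0.119, 0.001]
ft_force: [2.3, -5.6, 2.4]
width: -0.0
```

```bash
cat >> h.py <<'E'
def bores(im):
    # dark bore discs inside white heads along the rail, top view
    x0,y0=300,190; c=cv2.resize(im[y0:y0+130,x0:x0+200],None,fx=4,fy=4,interpolation=cv2.INTER_CUBIC)
    g=cv2.GaussianBlur(cv2.cvtColor(c,cv2.COLOR_BGR2GRAY),(5,5),0)
    h=cv2.HoughCircles(g,cv2.HOUGH_GRADIENT,1,45,param1=80,param2=14,minRadius=26,maxRadius=36)
    o=[]
    for x,y,rr in (h[0] if h is not None else []):
        d=plane("top",((x+.5)/4-.5+x0,(y+.5)/4-.5+y0),113)-O; X,Y=d@u,d@v
        if abs(Y)<8 and abs(X)<170:o.append((round(X,1),round(Y,1)))
    return sorted(o)
E
python3 - <<'E'
from h import *
s,r=st()
print(bores(cv2.imread("pics/top0.png")))
print(bores(camera("top")))
E
```

```text
t 9.1 pos [555.2 -70.3 102.7] rail -40.2 -0.5 xang -13.7 tz [ 0.002 -0.001 -1.   ] F [ 2.3 -5.6  2.4] w -0.0 q7 -0.51
[(np.float64(-109.4), np.float64(0.1)), (np.float64(-72.7), np.float64(-2.7)), (np.float64(-36.9), np.float64(0.0)), (np.float64(-0.5), np.float64(-2.4)), (np.float64(35.5), np.float64(-2.5))]
[(np.float64(-12.5), np.float64(0.4)), (np.float64(22.6), np.float64(-3.5)), (np.float64(58.2), np.float64(1.0)), (np.float64(95.1), np.float64(-4.4)), (np.float64(130.5), np.float64(-0.1))]
```

>>> {"api": "move_arm", "payload": {
  "commands": [
    [0,[0,-0.5,0],0],
    [0,[0,-0.5,0],0],
    [0,[0,-0.5,0],0],
    [0,[0,0,0],0]
  ]
}}

```text
t: 9.65
position: [555.5, -68.8, 102.7]
ee_rot: [0.0, 0.993, -0.119, 0.001]
ft_force: [1.4, -5.5, 2.4]
width: 0.003
```

Run:
```python
from h import *
s,r=st()
print(bores(camera("top")))
```

```text
t 9.65 pos [555.5 -68.8 102.7] rail -38.7 -0.4 xang -13.7 tz [ 0.002 -0.001 -1.   ] F [ 1.4 -5.5  2.4] w 0.0 q7 -0.51
[(np.float64(-11.4), np.float64(3.1)), (np.float64(23.4), np.float64(-4.5)), (np.float64(59.0), np.float64(-0.0)), (np.float64(96.1), np.float64(-1.2)), (np.float64(131.7), np.float64(-0.4))]
```

>>> {"api": "move_arm", "payload": {
  "commands": [
    [0,[0,-0.5,0],0],
    [0,[0,-0.5,0],0],
    [0,[0,0,0],0]
  ]
}}

```text
t: 10.07
position: [555.6, -68.5, 102.7]
ee_rot: [0.001, 0.993, -0.119, 0.001]
ft_force: [1.0, -6.7, 3.0]
width: 0.003
```

>>> {"api": "move_arm", "payload": {
  "commands": [
    [0,[0,-0.5,0],0],
    [0,[0,-0.5,0],0],
    [0,[0,0,0],0]
  ]
}}

```text
t: 10.45
position: [555.4, -68.1, 102.6]
ee_rot: [0.001, 0.993, -0.12, 0.0]
ft_force: [0.7, -8.8, 2.8]
width: -0.0
```

Run:
```python
from h import *
s,r=st()
a=camera("top");b=camera("scene")
print(bores(a))
for n,im,x,y in(("top",a,300,190),("scene",b,160,210)):
    cv2.imwrite(f"pics/{n}6.png",cv2.resize(im[y:y+130,x:x+200],None,fx=4,fy=4,interpolation=cv2.INTER_CUBIC))
```

```text
t 10.45 pos [555.4 -68.1 102.6] rail -38.1 -0.2 xang -13.7 tz [ 0.001 -0.003 -1.   ] F [ 0.7 -8.8  2.8] w -0.0 q7 -0.52
[(np.float64(-11.6), np.float64(1.3)), (np.float64(25.0), np.float64(-1.7)), (np.float64(60.4), np.float64(1.5)), (np.float64(96.4), np.float64(-2.3)), (np.float64(132.3), np.float64(-2.6))]
```

View pics/top6.png

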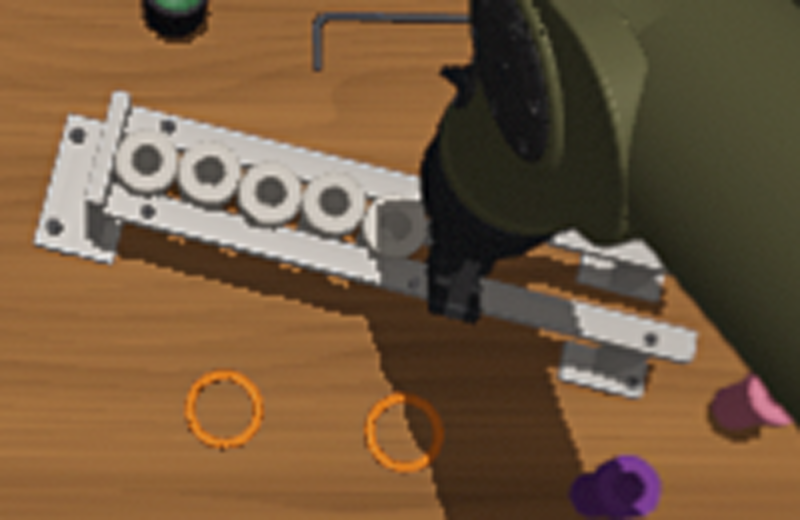

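View pics/scene6.png

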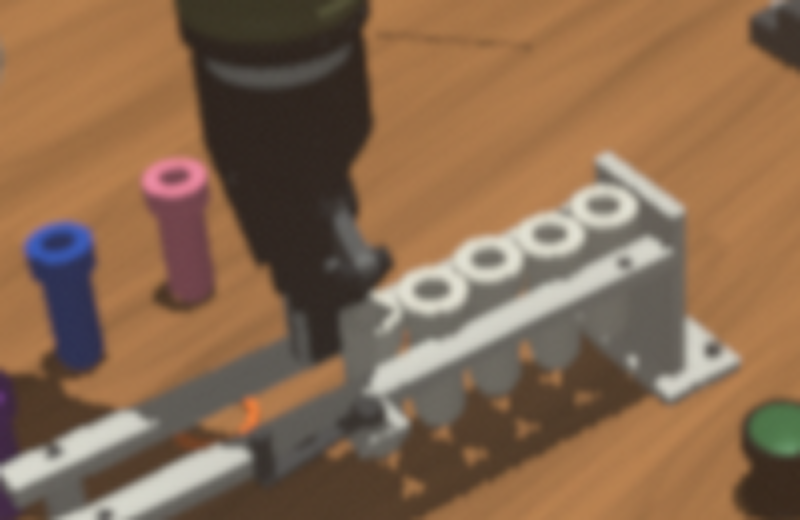

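>>> {"api": "move_arm", "payload": {
  "commands": [
    [0,[0,-0.7,0],0],
    [0,[0,-0.7,0],0],
    [0,[0,0,0],0]
  ]
}}

```text
t: 10.92
position: [555.5, -68.1, 102.5]
ee_rot: [0.002, 0.993, -0.12, 0.0]
ft_force: [0.2, -11.6, 3.9]
width: -0.006
```

Run:
```python
from h import *
s,r=st()
print(bores(camera("top")))
```

```text
t 10.93 pos [555.5 -68.1 102.5] rail -38.0 -0.3 xang -13.8 tz [-0.    -0.004 -1.   ] F [  0.2 -11.6   3.9] w -0.01 q7 -0.52
[(np.float64(-10.8), np.float64(0.3)), (np.float64(25.0), np.float64(-4.1)), (np.float64(60.9), np.float64(1.7)), (np.float64(96.4), np.float64(-2.3)), (np.float64(132.1), np.float64(-2.1))]
```

>>> {"api": "move_arm", "payload": {
  "commands": [
    [0,[0,3,0],0],
    [0,[0,5,0],0],
    [0,[0,15,0],0],
    [0,[0,15,-10],0],
    [0,[0,5,-30],0],
    [0,[0,0,-40],0],
    [0,[0,0,-10],0],
    [0,[0,0,0],0]
  ]
}}

```text
t: 11.98
position: [545.4, -107.0, 192.9]
ee_rot: [0.0, 0.993, -0.119, 0.001]
ft_force: [-0.5, 0.1, -1.2]
width: -0.001
```

Run:
```python
from h import *
s,r=st()
a=camera("top");b=camera("scene")
print(bores(a))
for n,im,x,y in(("top",a,300,190),("scene",b,160,210)):
    cv2.imwrite(f"pics/{n}7.png",cv2.resize(im[y:y+130,x:x+200],None,fx=4,fy=4,interpolation=cv2.INTER_CUBIC))
```

```text
t 11.97 pos [ 545.4 -107.   192.9] rail -78.2 0.3 xang -13.7 tz [ 0.001 -0.    -1.   ] F [-0.5  0.1 -1.2] w -0.0 q7 -0.37
[(np.float64(-42.8), np.float64(6.7)), (np.float64(-11.0), np.float64(1.4)), (np.float64(24.5), np.float64(-1.8)), (np.float64(59.4), np.float64(0.7)), (np.float64(95.8), np.float64(-4.8)), (np.float64(131.7), np.float64(-0.4))]
```

View pics/scene7.png

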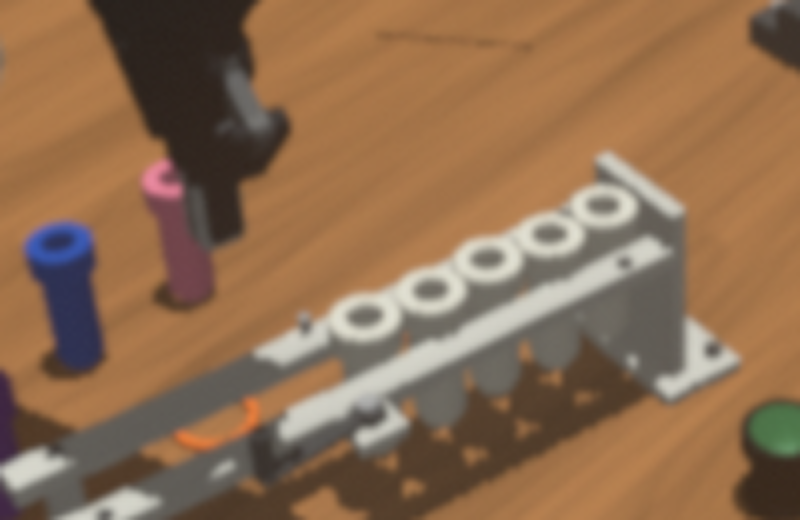

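View pics/top7.png

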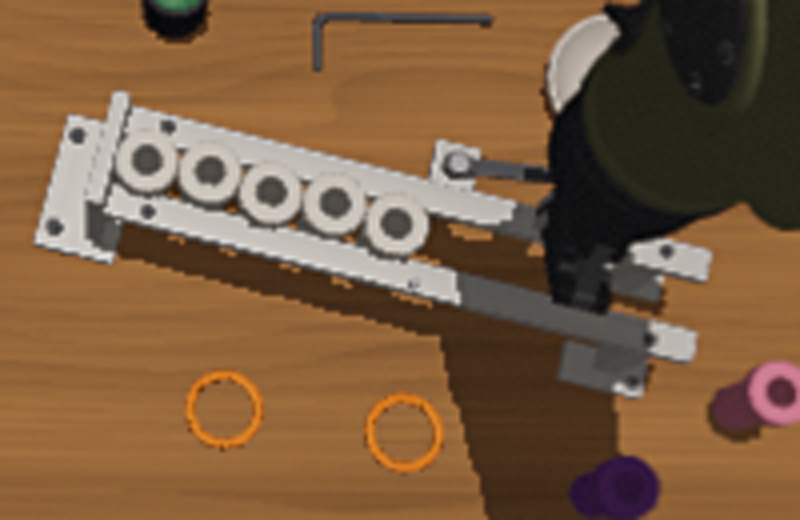

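Run:
```python
from h import *
s,r=st()
print(totool(r,railworld(-92.5,-86,150)-s['position']))
```

```text
t 12.07 pos [ 544.6 -106.7  191.4] rail -78.1 1.1 xang -13.7 tz [-0.002  0.    -1.   ] F [-0.   0.   0.1] w -0.0 q7 -0.37
[87.1 14.6 41.2]
```

>>> {"api": "move_arm", "payload": {
  "commands": [
    [0,[15,3,0],0],
    [0,[25,4,0],0],
    [0,[25,4,0],0],
    [0,[16,3,0],0],
    [0,[6,1,0],-0.07],
    [0,[0,0,20],-0.07],
    [0,[0,0,20],0],
    [0,[0,0,0],0]
  ]
}}

```text
t: 13.08
position: [624.6, -141.4, 149.4]
ee_rot: [-0.0, 0.999, -0.049, -0.003]
ft_force: [-0.8, 0.3, -0.2]
width: 0.003
```

Run:
```python
from h import *
s,r=st()
a=camera("top");b=camera("scene")
for n,im,x,y in(("top",a,320,190),("scene",b,140,210)):
    cv2.imwrite(f"pics/{n}8.png",cv2.resize(im[y:y+130,x:x+200],None,fx=4,fy=4,interpolation=cv2.INTER_CUBIC))
```

```text
t 13.07 pos [ 624.6 -141.4  149.4] rail -92.7 -84.9 xang -5.6 tz [-0.005  0.001 -1.   ] F [-0.8  0.3 -0.2] w 0.0 q7 -0.24
```

View pics/scene8.png

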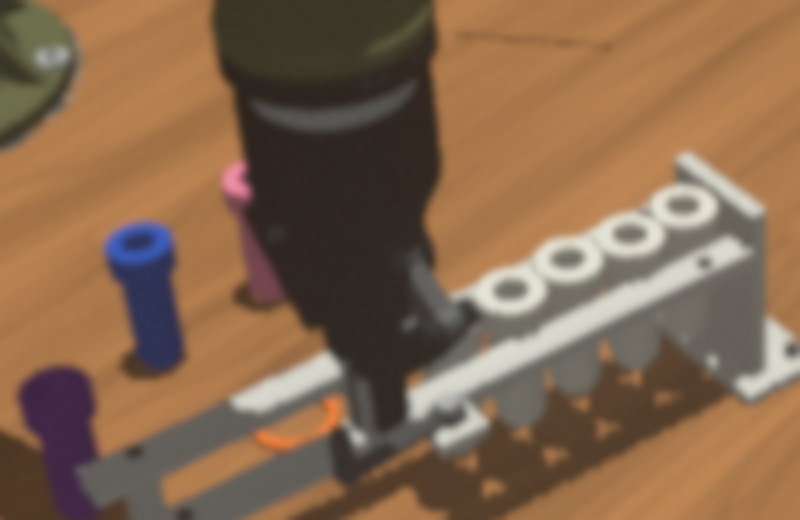

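View pics/top8.png

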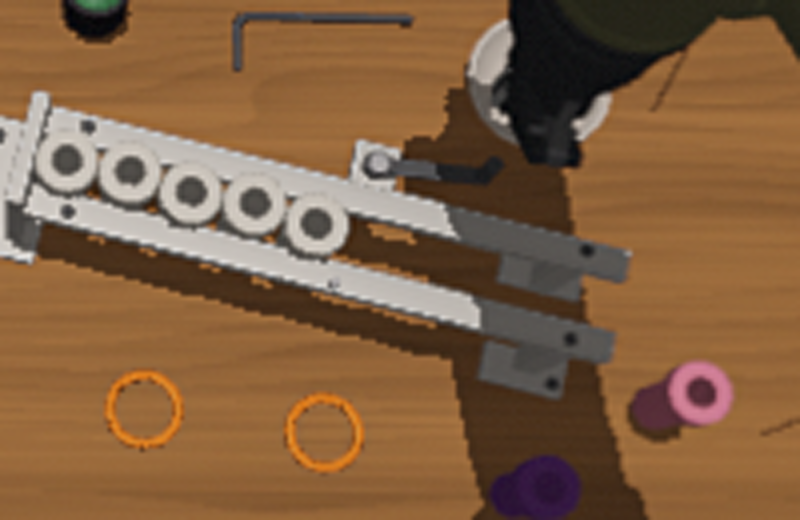

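Run:
```python
from h import *
s,r=st()
T=lambda x,y:((x+.5)/4-.5+320,(y+.5)/4-.5+190)
S=lambda x,y:((x+.5)/4-.5+140,(y+.5)/4-.5+210)
for p in (plane("top",T(494,162),127),plane("scene",S(343,431),127)): print(p,(p-O)@u,(p-O)@v)
for n,f,x,y in (("top",s['position'],320,190),("scene",s['position'],140,210)): print(n,(proj(n,f)-[x,y]+.5)*4, (proj(n,[*f[:2],108])-[x,y]+.5)*4)
```

```text
t 13.18 pos [ 626.2 -141.3  151.8] rail -92.2 -86.4 xang -5.6 tz [-0.001  0.    -1.   ] F [1.  0.2 1.3] w 0.0 q7 -0.24
[ 593.18594449 -139.00847425] -97.90335421925535 -53.79191236848261
[ 593.09583496 -135.73349524] -94.74440397597358 -52.923211847909805
top [507.62261213  92.57668825] [486.22224602 114.57466879]
scene [381.46630681 427.61183356] [391.87396503 502.38643027]
```

>>> {"api": "move_arm", "payload": {
  "commands": [
    [0,[0,0,15],0],
    [0,[0,0,15],0],
    [0,[0,0,12],0],
    [0,[0,0,0],0],
    [0,[-4,0,0],0],
    [0,[-4,0,0],0],
    [0,[-2,0,0],0],
    [0,[0,0,0],0]
  ]
}}

```text
t: 14.18
position: [616.4, -140.5, 110.7]
ee_rot: [0.0, 0.999, -0.049, 0.0]
ft_force: [0.3, 0.3, 0.1]
width: -0.002
```

Run:
```python
from h import *
s,r=st()
a=camera("top");b=camera("scene")
for n,im,x,y in(("top",a,320,190),("scene",b,140,210)):
    cv2.imwrite(f"pics/{n}9.png",cv2.resize(im[y:y+130,x:x+200],None,fx=4,fy=4,interpolation=cv2.INTER_CUBIC))
```

```text
t 14.18 pos [ 616.4 -140.5  110.7] rail -93.8 -76.7 xang -5.6 tz [ 0. -0. -1.] F [0.3 0.3 0.1] w -0.0 q7 -0.27
```

View pics/scene9.png

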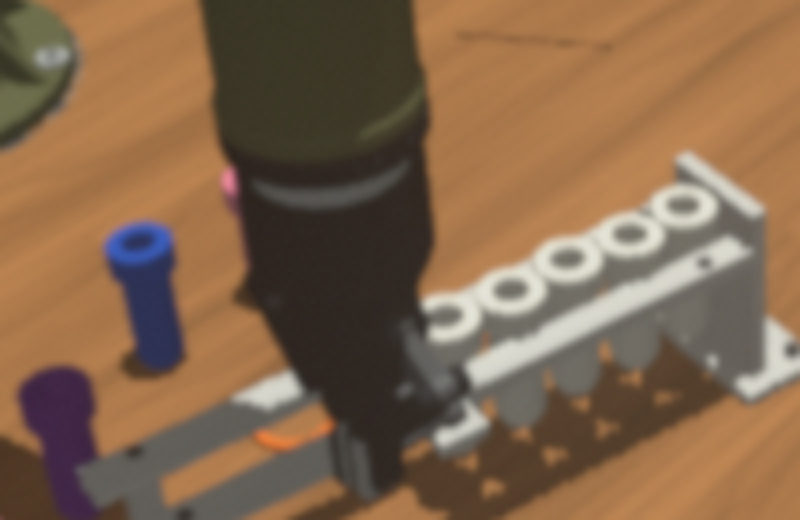

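View pics/top9.png

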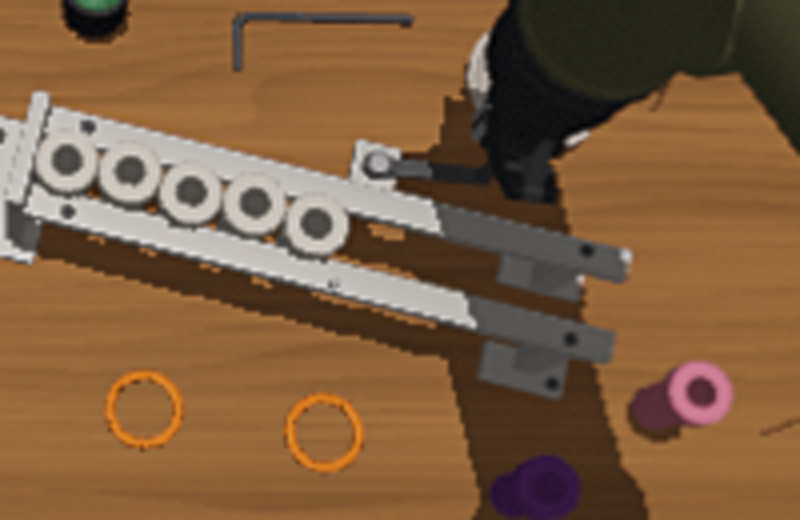

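>>> {"api": "move_arm", "payload": {
  "commands": [
    [0,[-3,-2,0],0],
    [0,[-4,1,0],0.06],
    [0,[-6,1.7,0],0.1],
    [0,[-6,1.7,0],0.1],
    [0,[-6,1.7,0],0.1],
    [0,[-3,0.8,0],0.05]
  ]
}}

```text
t: 15.02
position: [587.6, -138.2, 110.4]
ee_rot: [0.0, 0.968, -0.252, 0.0]
ft_force: [1.2, -0.5, -0.7]
width: -0.0
```

Run:
```python
from h import *
s,r=st()
a=camera("top");b=camera("scene")
for n,im,x,y in(("top",a,320,190),("scene",b,140,210)):
    cv2.imwrite(f"pics/{n}10.png",cv2.resize(im[y:y+130,x:x+200],None,fx=4,fy=4,interpolation=cv2.INTER_CUBIC))
```

```text
t 15.03 pos [ 587.6 -138.2  110.4] rail -98.5 -48.2 xang -29.2 tz [ 0. -0. -1.] F [ 1.2 -0.5 -0.7] w -0.0 q7 -0.61
```

View pics/scene10.png

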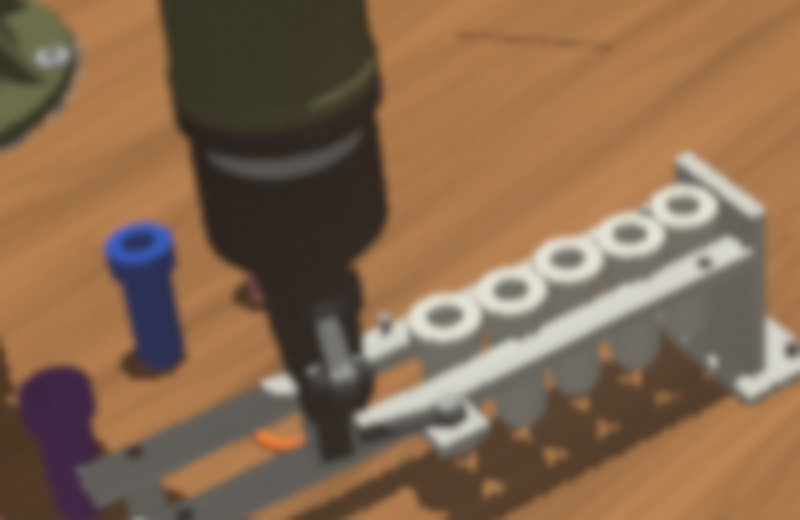

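View pics/top10.png

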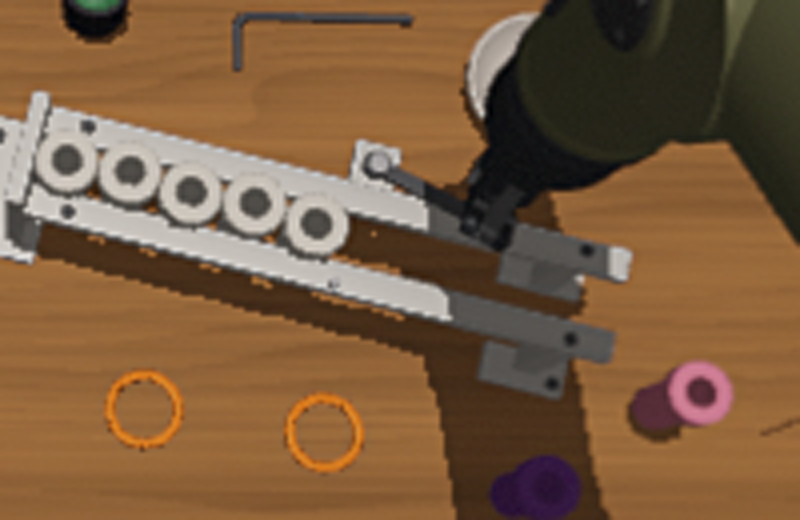

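>>> {"api": "move_arm", "payload": {
  "commands": [
    [0,[-4,1.5,0],0.07],
    [0,[-6,2,0],0.1],
    [0,[-6,2,0],0.1],
    [0,[-6,2,0],0.1],
    [0,[-6,2,0],0.1],
    [0,[-6,2,0],0.1],
    [0,[-6,2,0],0.1],
    [0,[-4,1.5,0],0.07]
  ]
}}

```text
t: 16.12
position: [548.2, -116.3, 110.4]
ee_rot: [-0.0, 0.811, -0.585, 0.0]
ft_force: [0.4, -0.5, -0.9]
width: -0.003
```

Run:
```python
from h import *
s,r=st()
phi=np.radians(np.degrees(np.arctan2(r[1,0],r[0,0]))+193.8)
d=s['position'][:2]-O; p=np.array([d@u+39,d@v+44]); print(np.degrees(phi),p@[np.cos(phi),np.sin(phi)],-p@[np.sin(phi),-np.cos(phi)])
a=camera("top");b=camera("scene")
print(bores(a))
for n,im,x,y in(("top",a,320,190),("scene",b,140,210)):
    cv2.imwrite(f"pics/{n}11.png",cv2.resize(im[y:y+130,x:x+200],None,fx=4,fy=4,interpolation=cv2.INTER_CUBIC))
```

```text
t 16.12 pos [ 548.2 -116.3  110.4] rail -86.5 -4.7 xang -71.6 tz [ 0.  0. -1.] F [ 0.4 -0.5 -0.9] w -0.0 q7 -1.23
122.23846635331576 58.64104230926827 19.221063990581126
[(np.float64(-12.2), np.float64(1.7)), (np.float64(24.6), np.float64(-2.4)), (np.float64(59.6), np.float64(0.1)), (np.float64(96.5), np.float64(-5.3)), (np.float64(131.7), np.float64(-0.4))]
```

View pics/scene11.png

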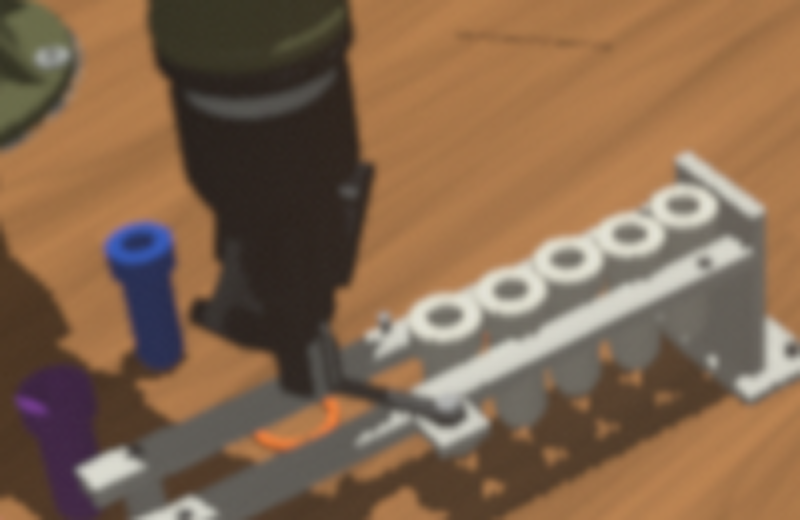

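View pics/top11.png

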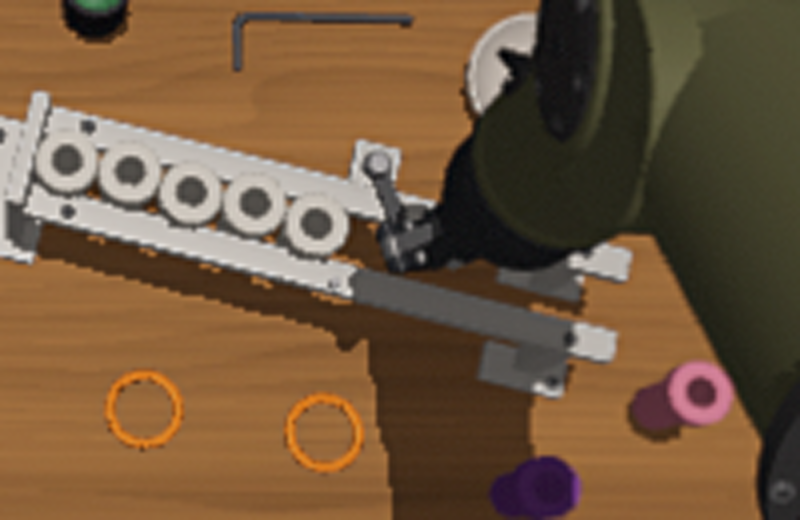

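>>> {"api": "move_arm", "payload": {
  "commands": [
    [0,[-4,1.3,0],0.07],
    [0,[-6,1.8,0],0.1],
    [0,[-6,1.8,0],0.1],
    [0,[-5,1.5,0],0.08],
    [0,[-4,1.2,0],0.06],
    [0,[-3,1,0],0.05],
    [0,[-2,0.5,0],0.03],
    [0,[0,0,0],0]
  ]
}}

```text
t: 17.23
position: [535.9, -88.0, 110.3]
ee_rot: [0.0, -0.646, 0.763, 0.0]
ft_force: [-0.6, 0.0, 0.0]
width: 0.001
```

```bash
cat > k.py <<'E'
from h import *
import sys
k=sys.argv[1]
s,r=st()
phi=np.radians(np.degrees(np.arctan2(r[1,0],r[0,0]))+193.8)
d=s['position'][:2]-O; p=np.array([d@u+39,d@v+44]); print(np.degrees(phi),p@[np.cos(phi),np.sin(phi)],-p@[np.sin(phi),-np.cos(phi)])
a=camera("top");b=camera("scene")
print([(float(x),float(y)) for x,y in bores(a)])
for n,im,x,y in(("top",a,320,190),("scene",b,140,210)):
    cv2.imwrite(f"pics/{n}{k}.png",cv2.resize(im[y:y+130,x:x+200],None,fx=4,fy=4,interpolation=cv2.INTER_CUBIC))
E
python3 k.py 12
```

```text
t 17.23 pos [535.9 -88.  110.3] rail -62.0 14.0 xang -99.5 tz [-0.  0. -1.] F [-0.6  0.   0. ] w 0.0 q7 -1.66
94.31113674481351 59.597141069211766 18.559533491273818
[(-9.0, 2.5), (24.4, -4.2), (59.6, 0.1), (96.9, -4.6), (131.6, 0.2)]
```

View pics/scene12.png

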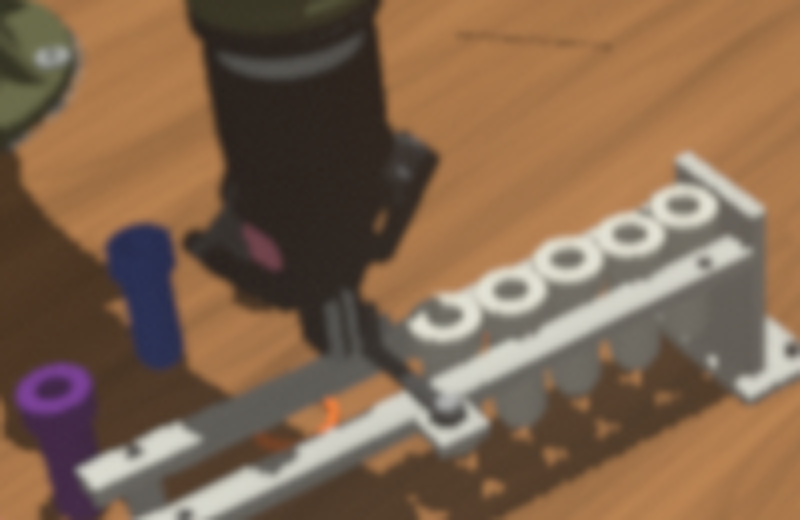

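View pics/top12.png

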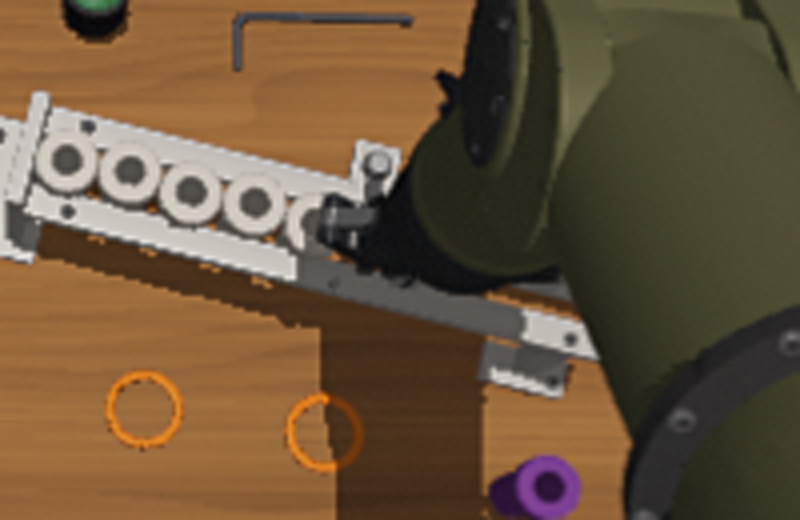

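>>> {"api": "move_arm", "payload": {
  "commands": [
    [0,[-1.5,0.4,0],0.025],
    [0,[-1.5,0.4,0],0.025],
    [0,[-1,0,0],0.02],
    [0,[0,0,0],0]
  ]
}}

```text
t: 17.82
position: [535.7, -83.8, 110.3]
ee_rot: [-0.0, -0.618, 0.786, 0.0]
ft_force: [0.1, -0.2, -0.5]
width: 0.002
```

>>> {"api": "move_arm", "payload": {
  "commands": [
    [0,[-0.5,0,0],0],
    [0,[-0.5,0,0],0],
    [0,[0,0,0],0]
  ]
}}

```text
t: 18.2
position: [536.0, -83.0, 110.3]
ee_rot: [-0.0, -0.618, 0.786, 0.0]
ft_force: [-0.6, -0.1, -0.4]
width: -0.0
```

>>> {"api": "move_arm", "payload": {
  "commands": [
    [0,[-0.5,0,0],0],
    [0,[-0.5,0,0],0],
    [0,[0,0,0],0]
  ]
}}

```text
t: 18.58
position: [536.2, -82.0, 110.3]
ee_rot: [0.0, -0.618, 0.786, 0.0]
ft_force: [-0.4, 0.4, -0.7]
width: 0.002
```

```bash
python3 k.py 13
```

```text
t 18.57 pos [536.2 -82.  110.3] rail -56.2 15.1 xang -103.6 tz [ 0.  0. -1.] F [-0.4  0.4 -0.7] w 0.0 q7 -1.73
90.21162732141418 59.155776459586384 16.95068078151711
[(24.5, -1.8), (60.1, -2.1), (96.5, -5.3), (129.4, 2.0)]
```

View pics/scene13.png

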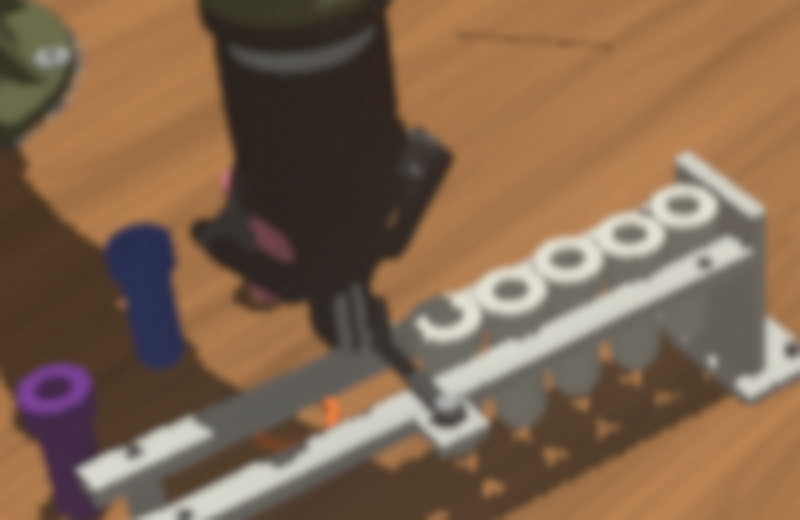

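>>> {"api": "move_arm", "payload": {
  "commands": [
    [0,[-0.6,0,0],0],
    [0,[-0.6,0,0],0],
    [0,[0,0,0],0]
  ]
}}

```text
t: 19.05
position: [536.3, -81.6, 110.3]
ee_rot: [-0.0, -0.618, 0.786, -0.0]
ft_force: [-2.0, -4.6, 1.1]
width: 0.0
```

>>> {"api": "move_arm", "payload": {
  "commands": [
    [0,[-0.6,0,0],0],
    [0,[-0.6,0,0],0],
    [0,[0,0,0],0]
  ]
}}

```text
t: 19.42
position: [536.4, -81.4, 110.3]
ee_rot: [-0.001, -0.618, 0.786, -0.0]
ft_force: [-1.3, -6.5, -0.1]
width: 0.001
```

>>> {"api": "move_arm", "payload": {
  "commands": [
    [0,[-0.5,0,0],0],
    [0,[-0.5,0,0],0],
    [0,[0,0,0],0]
  ]
}}

```text
t: 19.8
position: [536.4, -81.2, 110.3]
ee_rot: [-0.001, -0.618, 0.786, -0.001]
ft_force: [-2.0, -8.9, 0.2]
width: -0.001
```

```bash
python3 k.py 14
```

```text
t 19.8 pos [536.4 -81.2 110.3] rail -55.3 15.1 xang -103.7 tz [-0.001 -0.002 -1.   ] F [-2.  -8.9  0.2] w -0.0 q7 -1.74
90.09339217136916 59.16628200576897 16.187609559830175
[(24.6, -2.4), (60.0, -1.6), (96.8, -1.6), (132.3, -0.2)]
```

View pics/scene14.png

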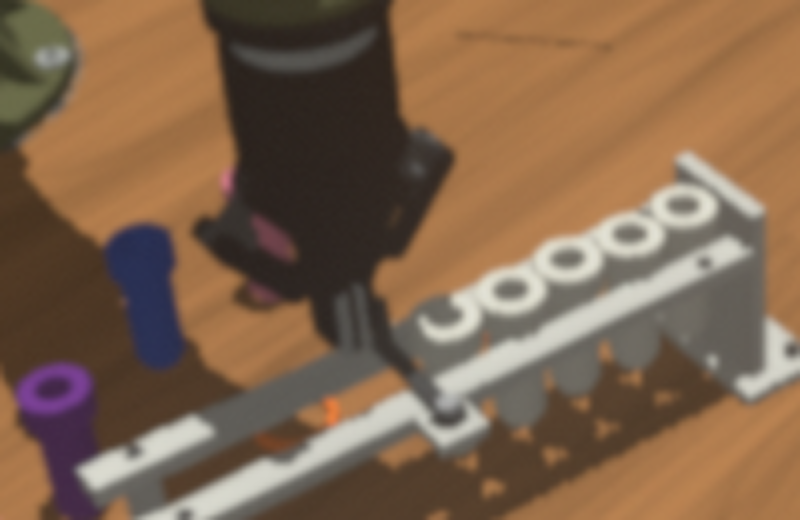

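>>> {"api": "move_arm", "payload": {
  "commands": [
    [0,[3,0,0],0],
    [0,[6,0,0],0],
    [0,[15,0,0],0],
    [0,[15,0,-10],0],
    [0,[5,0,-30],0],
    [0,[5,0,-40],0],
    [0,[20,0,-40],0],
    [0,[40,0,0],0]
  ]
}}

```text
t: 20.9
position: [513.2, -185.3, 234.5]
ee_rot: [0.002, -0.619, 0.785, -0.003]
ft_force: [-0.6, 0.2, -0.1]
width: -0.003
```

>>> {"api": "move_arm", "payload": {
  "commands": [
    [0,[50,0,0],0],
    [0,[50,0,0],0],
    [0,[30,0,0],0],
    [0,[0,0,0],0]
  ]
}}

```text
t: 21.4
position: [478.8, -315.1, 230.8]
ee_rot: [-0.001, -0.616, 0.788, -0.001]
ft_force: [-0.9, 0.4, -1.2]
width: -0.002
```

```bash
python3 k.py 15
python3 - <<'E'
from h import *
cv2.imwrite("pics/full_top.png",camera("top"))
E
```

```text
t 21.4 pos [ 478.8 -315.1  230.8] rail -296.2 15.3 xang -103.9 tz [-0.    -0.002 -1.   ] F [-0.9  0.4 -1.2] w -0.0 q7 -1.28
89.86157463045622 58.71694373608168 257.3311481235415
[(-12.7, 1.0), (24.6, -2.4), (60.0, 0.8), (96.2, -4.1), (131.2, -0.5)]
```

View pics/scene15.png

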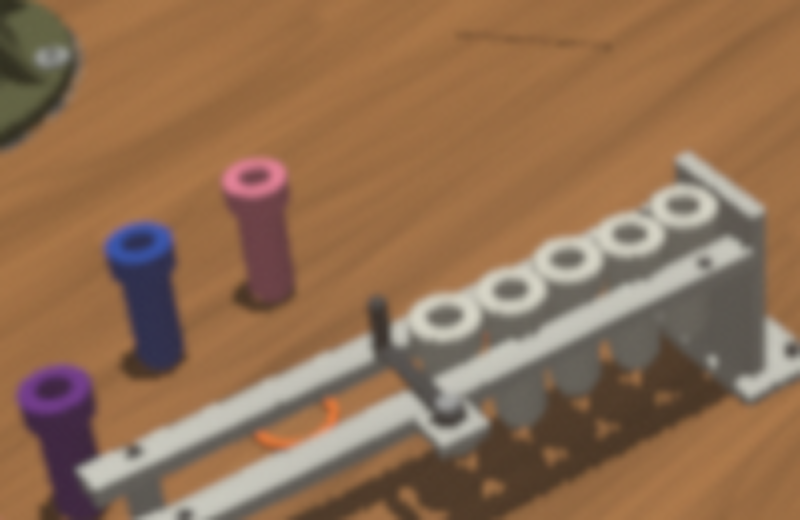

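View pics/top15.png

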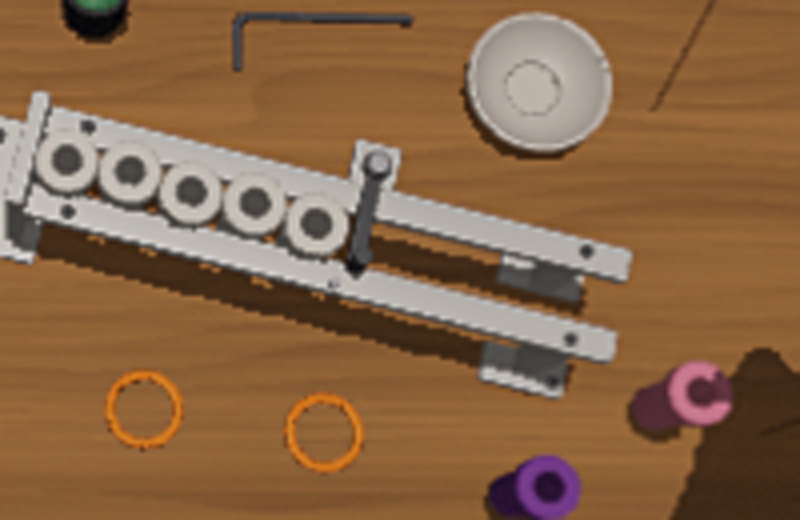

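View pics/full_top.png

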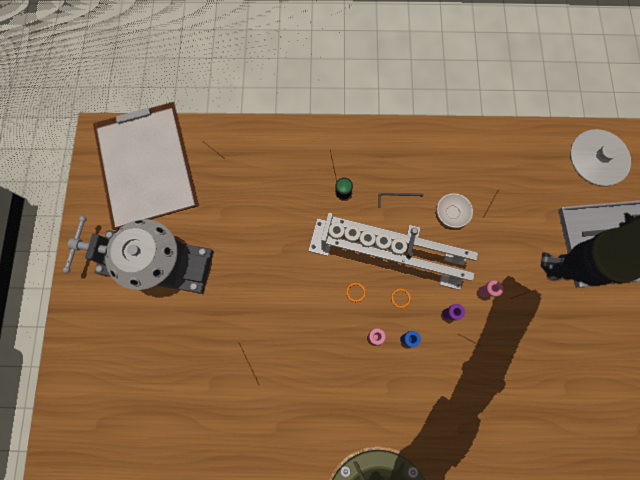

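Run:
```python
from h import *
T=lambda x,y:((x+.5)/4-.5+320,(y+.5)/4-.5+190)
S=lambda x,y:((x+.5)/4-.5+140,(y+.5)/4-.5+210)
for n,a,b in (("top",T(377,161),T(360,258)),("scene",S(448,404),S(377,300))):
    p=plane(n,b,127)-plane(n,a,106); print(p@u,p@v,np.degrees(np.arctan2(p@v,p@u)))
finish_job()
```

```text
1.1235506900726753 62.27408137606887 88.966380112259
1.700823178048264 62.877896060193166 88.45054877996955
the job is handed in; nothing more can be done
```

The row of five adapters is home against the end stop and the keeper is turned square across the slot behind it. I handed the job in at about 21.5 s.

- **Row:** I pushed with the shut fingertips on the last adapter only. The force rose from about 6 N to 11.6 N while the tool stopped advancing, so I took the row as home. The last picture puts the first adapter at x ≈ 131–132 mm (home is 132) and the last at x ≈ -12 mm (home is -12), with all five still touching. They zigzag a few millimetres sideways, about what the slot allows.
- **Keeper:** I pushed it round by its pin until it met its rest, where the force rose sharply to about 9 N and it stalled. After I backed off, the two views measured the arm at 88.5° and 89° from the rail's +x (at rest it should be 90°), which is within pixel error.
- **Start of the keeper:** It measured about 188–189° from +x, not the stated 205° parked angle. I worked from the measured position.
- **Bench:** In the last top view the loupe, hex key, dish, both seals and the coloured look-alikes appear where they started. The robot touches nothing.

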